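Close up the tank leak-test rig

ROBOT

A 6-joint arm with a two-finger parallel gripper is mounted at the origin on a cart in front of the work surface, level with it; the furniture and walls round the work are solid. World frame = base frame: x ahead of the robot, y to its left, z up, the work surface at z = 0. Lengths are in m, angles in rad, forces in N, time in s.
With the tool pointing down it reaches from about 0.35 to 0.8 m from the base axis. Payload 7.3 kg.
Tool frame: the origin (TCP) lies on the centre line of the jaws, within the pads' length; the fingertips stand 14 mm ahead of it and the grasp point (between the pads) lies 5 mm behind it; z points along the fingers, y is the line along which they close (so a half turn about z gives the same grasp; the last joint's range is limited). The gripper opens to 85 mm and grips with 20 to 120 N. Pads are 22 mm wide; open, the fingers measure 114 mm over their backs; the gripper's body (76 mm by 85 mm) begins 54 mm behind the grasp point. The pads swing forward as they close: fully open they stand 13 mm farther back than shut.
Start: joints at [1.193, 0.342, 1.524, -0, 1.275, -0.146], TCP at [0.121, 0.511, 0.245] pointing down, gripper open.
Joint ranges: [-2.53, 2.53], [-0.77, 2.02], [0.04, 2.7], [-1, 4.14], [0.28, 2.66], [-3.11, 3.11]. Speed limits (rad/s): [2.57, 2.57, 3.14, 3.14, 3.14, 3.14].

INTERFACE

Orientations are given as a rotation vector (axis times angle).
In Python, from bench import arm, eyes, nets gives the robot as it stands. The module is installed in compiled form; this text tells all that it offers.
- The arm moves only by the shell command python3 -m handwheel 'ROWS'. ROWS is JSON, a list of rows, each a list of 7 numbers: the closure, from -1 (fully open) to 1 (shut), then the shift along the tool's x, y, z in units of 50 mm (1.0 is 50 mm), then the turn, a rotation vector about the tool's x, y, z in degrees. In form: [[hand, tx, ty, tz, ax, ay, az], ...]. A call has 1 to 20 rows; each row shifts and turns the commanded pose from where the row before left it, along the tool's axes as they then stand; what a row does not reach is not made up. A row lasts 1/10 s, in which the tool goes at most 50 mm and 8.59 degrees, less where a joint would pass 70% of its speed; a pose out of reach is approached as far as the arm can. A call is refused whole if a number of a shift passes 1 or a number of a turn 8.59, either way. A call with a gripper value outside its range is refused whole. The fingers move at their own pace and stop on an object; the grip force is fixed at half the most. Time passes only in rows, so rows that do not move let the fingers close. It gives the time, the measured TCP pose, the force, the opening and the grip force at its end, in the units of the state.
- arm.observe(): the state, without advancing time (a new reading comes with each control period).
- eyes.camera(name): name is "side" or "top" or "wrist"; returns (picture, depth): 400x640x3 uint8, blue, green, red; 400x640 float32, m along the optical axis (not along the pixel's ray), 0 where there is no reading.
- eyes.calibration(name): a dict with "K" (3x3 intrinsics, pixels), "position" and "orientation" of the camera in the world. Camera axes: x right, y down, z forward; pixel columns grow to the right and rows downward; lengths in m; the calibration is good to about 2 mm. The wrist camera is an equidistant fisheye: a pixel r from the principal point sees the ray r / f radians off the axis. A picture is of the moment at which its call begins: read the wrist's pose just before it. calibration takes no time and is no camera call; for the wrist camera it gives the pose at the moment of the call.
- arm.finish_job(): hands the job in; it is judged then, once.
Trained networks look in the newest picture that a camera, given by its name, has taken for a name from the list of things; names that differ only in an ending like _2 or _b are one class to them, and where a whole thing is asked for, a point or a joint stands for the part that bears it (a point fixed in the world has none). Each returns a list of dicts, best first, with "score" (0 to 1); they miss things now and then, are a little off and sometimes report something else, mostly with a low value. They report only what shows in the picture. A call takes as long as a camera call.
- nets.search_frame(camera, thing): "point" ([x, y, z] in m, in world coordinates, good to about 4 mm: the middle of the surface that is visible of it).
- nets.outline_of(camera, thing): "mask" (400x640 bool, what is visible of it).
- nets.pinpoint(camera, thing): "point" ([x, y, z] in m, in world coordinates, good to about 4 mm: a listed point, or the origin of a listed thing).
The state is a dict: "t": time; "qpos": joint angles; "qvel": joint speeds; "joint_efforts": joint torques, N m; "position": TCP position; "orientation": TCP orientation; "force": force on the tool from outside, world axes, zero at the start; "wrist_torque": the same for the moment, N m; "width": finger opening in m; "gripper_force": force on a finger pad.
Only numpy, scipy, OpenCV 4.12 (cv2) and the standard library are available. Lean on these libraries where they do the work, as an engineer would, in place of code of your own. Each camera call takes 0.05 s, during which the arm holds its last target. There are 200 camera calls.

TASK

A water tank is loaded in the leak-test rig: close the rig up for the test. Set the sealing cover gently onto the tank's rim so that it sits seated and level with its plug inside the tank, push the black-handled carriage fully home under the clamp, then swing the red-ball lever all the way down so that the clamp foot presses on the cover. Leave the other things on the bench where they are.

Things in the scene. Friction and masses are not known exactly. Their poses are not given: they have to be found in the camera images.
- rig: fixed leak-test rig, 330 x 156 mm aluminium base with two rails, blue column and head. Origin: on the bench top under the clamp axis; x along the rails, the way the carriage goes home; z up. Base x = -220 to 110 mm. Column x = 74 to 108, gauge on it at y = -70. Head: 46 mm wide, from x = -27 to 108, z = 185 to 211 mm, lever cheeks on it up to z = 234
- carriage (a joint): slide of the carriage along the rig's +x, m: 0 = fully out (loading place, tank centre 130 mm before the clamp axis), 0.130 = fully home against its stop, tank centred under the clamp. About 2 to 3 N move it.
- carriage_handle (a point): middle of the carriage's black push handle: a bar 16 mm thick and 96 mm long, lying across the rails (along the rig's y) 100 mm above the bench on two posts 10 mm thick at y = -22 and 22 mm, 115 mm in front of the tank's centre
- clamp_lever (a joint): angle of the clamp's cam lever, rad: 0 = upright (open), 1.5 = all the way down (clamped, lever nearly level, pointing to the rig's -x, towards the loading place). It stays where it is left; about 4 N at the ball move it.
- lever_ball (a point): centre of the red ball, 29 mm in diameter, at the end of the clamp lever, 95 mm from the pivot. Upright it is 318 mm above the bench, all the way down 230 mm. The steel rod to the pivot is 11 mm thick.
- lever_pivot (a point): pivot of the clamp lever: 223 mm above the bench on the clamp axis; the lever turns in the rig's x-z plane
- clamp_foot_face (a point): middle of the lower face of the clamp's rubber foot, 23 mm across, below the head on the clamp axis: 172 mm above the bench with the lever up, 161 mm with it down if nothing is below. The foot is sprung and presses on the cover's grip block with about 15 N
- tank: clear plastic water tank standing loose in the carriage's low nest (about 1.5 mm play), open at the top, 116 mm high. Origin: centre of its underside (20 mm above the bench), x along the rails, long side along y. Its mouth between the walls is 82 mm (x) by 118 mm (y), the walls 4 mm thick; the rim is 136 mm above the bench
- cover: loose sealing cover, lying plug down: 108 (x) by 146 mm (y) aluminium plate with black gasket, 10 mm thick together; below it a rubber plug 74 x 110 mm, 10 mm deep (68 x 104 at its lower edge), above it a central grip block. Origin: centre of the plug's underside; gasket underside at z = 10 mm, plate top at z = 20. Fits either way round. About 0.26 kg
- cover_block (a point): middle of the top of the cover's black grip block, 38 mm above the cover's origin. The block is 30 mm (cover's x) by 40 mm (y) and 18 mm high; the clamp foot presses on it. A brass nipple 16 mm high stands beside it on the plate, at x = 26, y = 46 mm from the middle
- multimeter: yellow and black hand multimeter 142 x 68 x 46 mm, a bystander; origin at the centre of its underside
- tape_white: roll of white tape, 60 mm across, 17 mm high, a bystander; origin at the centre of its underside
- pliers: red pliers lying flat, 178 x 52 x 12 mm, a bystander; origin at the centre of its underside

How it is judged:
By the outcome, as a careful person would: the job done as asked, in the order asked, and still so for the second after the job is handed in, with the robot touching nothing.
It also fails if it takes over 67 s, if anything falls off the work surface, if the arm or the gripper's body presses on something with over 40 N, if the wrist force passes 120 N, or if a joint passes its speed limit or range.

## Working session

There is one attempt and no reset: what is moved stays moved. The work goes in short steps, Python scripts to look and compute and a shell command to move; the robot and the scene stay as the last step left them, time stands still between calls to the robot, and variables do not carry over. Pictures are saved under pics/ and viewed, at most 10 in all, crops included, and the job is handed in when it is done.

```bash
mkdir -p pics; python3 - <<'E'
from bench import arm,eyes,nets
import cv2,numpy as np
s=arm.observe(); print({k:np.round(v,3).tolist() for k,v in s.items()})
ims=[]
for c in ["side","top"]:
    im,d=eyes.camera(c); ims.append(im)
    for n in ["carriage_handle","lever_ball","lever_pivot","clamp_foot_face","tank","cover","cover_block","rig","multimeter","tape_white","pliers"]:
        r=nets.pinpoint(c,n)
        print(c,n,[(np.round(x["point"],3).tolist(),round(x["score"],2)) for x in r[:2]])
cv2.imwrite("pics/a.png",cv2.resize(ims[0],(640,400)));cv2.imwrite("pics/b.png",ims[1])
E
```

```text
{'t': 0.0, 'qpos': [1.193, 0.343, 1.525, 0.0, 1.275, -0.146], 'qvel': [0.002, 0.0, -0.001, -0.0, 0.001, -0.001], 'joint_efforts': [0.0, -43.369, -24.601, -0.0, 0.008, 0.0], 'position': [0.12, 0.511, 0.245], 'orientation': [-0.363, -3.12, 0.002], 'force': [0.547, 0.477, -0.394], 'wrist_torque': [-0.027, 0.049, 0.005], 'gripper_force': 0.0, 'width': 0.085}
side carriage_handle [([0.507, 0.06, 0.102], 0.69)]
side lever_ball [([0.496, -0.162, 0.314], 0.68), ([0.434, 0.26, 0.003], 0.35)]
side lever_pivot [([0.5, -0.182, 0.225], 0.77)]
side clamp_foot_face []
side tank [([0.502, -0.053, 0.017], 0.79)]
side cover [([0.431, 0.261, 0.006], 0.55)]
side cover_block [([0.429, 0.261, 0.037], 0.69)]
side rig [([0.493, -0.16, 0.314], 0.65), ([0.499, -0.184, 0.003], 0.56)]
side multimeter [([0.679, 0.095, 0.001], 0.56)]
side tape_white [([0.585, 0.169, -0.005], 0.62)]
side pliers [([0.635, -0.408, -0.005], 0.68)]
top carriage_handle [([0.509, 0.064, 0.103], 0.67), ([0.501, -0.054, 0.016], 0.32)]
top lever_ball [([0.496, -0.159, 0.312], 0.68)]
top lever_pivot [([0.499, -0.179, 0.223], 0.75)]
top clamp_foot_face []
top tank [([0.498, -0.05, 0.02], 0.64)]
top cover [([0.437, 0.264, -0.001], 0.66), ([0.583, 0.173, -0.002], 0.17)]
top cover_block [([0.498, -0.183, 0.224], 0.27)]
top rig [([0.495, -0.181, -0.003], 0.96)]
top multimeter [([0.679, 0.098, -0.003], 0.68)]
top tape_white [([0.581, 0.173, 0.001], 0.65), ([0.679, 0.096, -0.004], 0.38)]
top pliers [([0.633, -0.412, -0.0], 0.55)]
```

View pics/a.png

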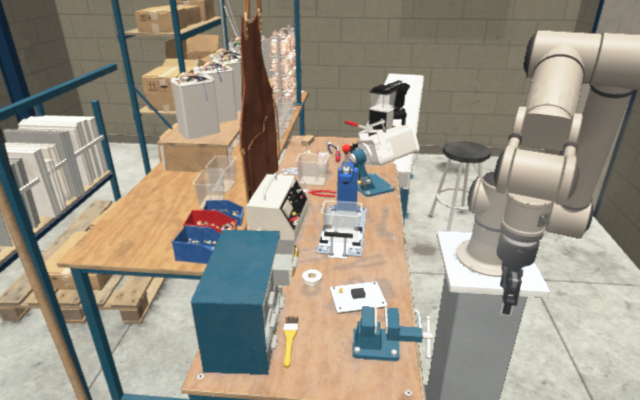

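View pics/b.png

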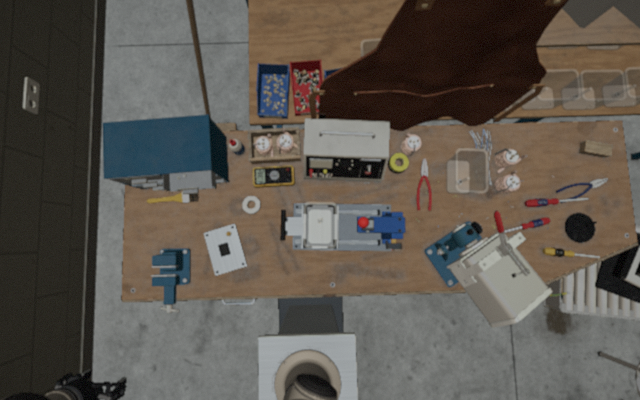

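```bash
cat > h.py <<'E'
from bench import arm,eyes,nets
import cv2,numpy as np
from scipy.spatial.transform import Rotation as R
def Rm(o):
    o=np.array(o,float)
    return o if o.shape==(3,3) else (R.from_rotvec(o) if o.size==3 else R.from_quat(o)).as_matrix()
def cloud(c,d,cal=None):
    cal=cal or eyes.calibration(c); K=np.array(cal["K"])
    v,u=np.mgrid[:400,:640]
    p=np.stack([(u-K[0,2])/K[0,0]*d,(v-K[1,2])/K[1,1]*d,d],-1)
    return p@Rm(cal["orientation"]).T+np.array(cal["position"])
E
python3 - <<'E'
from h import *
im,d=eyes.camera("top"); P=cloud("top",d)
cal=eyes.calibration("top");print(np.round(cal["position"],3),np.round(cal["K"],1).tolist())
def rect(m,zlo,zhi,n):
    q=P[m&(d>0)]; q=q[(q[:,2]>zlo)&(q[:,2]<zhi)]
    r=cv2.minAreaRect(q[:,:2].astype(np.float32)); print(n,len(q),np.round(r[0],4),np.round(r[1],4),round(r[2],2),"medz",np.round(np.median(q[:,2]),4), "mean",q.mean(0).round(4))
for n,a,b in [("cover",.008,.03),("cover",.03,.05),("rig",.0,.4),("rig",.18,.216),("tank",.12,.145),("carriage_handle",.09,.11),("lever_ball",.29,.34)]:
    r=nets.outline_of("top",n)
    if r: rect(r[0]["mask"],a,b,n)
# angle of the rig from head and handle, geometric regions
m=(P[...,0]>.42)&(P[...,0]<.6)&(P[...,1]>-.36)&(P[...,1]<.12)
rect(m,.19,.216,"head geo"); rect(m,.128,.142,"rim geo"); rect(m&(P[...,1]>.03),.092,.115,"handle geo")
m=(abs(P[...,0]-.435)<.12)&(abs(P[...,1]-.262)<.1)
rect(m,.012,.03,"cover geo");rect(m,.031,.05,"block geo")
cv2.imwrite("pics/c.png",cv2.resize(im[190:290,190:420],None,fx=3.4,fy=3.4,interpolation=cv2.INTER_CUBIC))
E
```

```text
[ 0.453 -0.038  1.246] [[368.7, 0.0, 315.2], [0.0, 368.7, 199.9], [0.0, 0.0, 1.0]]
cover 1346 [0.4384 0.2601] [0.1465 0.1089] 15.35 medz 0.0208 mean [0.4372 0.2592 0.0208]
cover 126 [0.4546 0.2612] [0.0739 0.0371] 1.61 medz 0.0385 mean [0.442  0.2586 0.038 ]
rig 3793 [ 0.4992 -0.1294] [0.4183 0.1578] 87.57 medz 0.016 mean [ 0.4943 -0.1556  0.0744]
rig 724 [ 0.4965 -0.2243] [0.1353 0.0779] 88.14 medz 0.2106 mean [ 0.4941 -0.2435  0.2065]
tank 390 [ 0.5045 -0.0542] [0.1009 0.139 ] 86.79 medz 0.1358 mean [ 0.5074 -0.0541  0.1341]
carriage_handle 111 [0.5096 0.0603] [0.0129 0.0866] 89.26 medz 0.1067 mean [0.5058 0.0604 0.1065]
lever_ball 87 [ 0.498  -0.1599] [0.0232 0.025 ] 88.7 medz 0.3268 mean [ 0.498  -0.1593  0.3262]
head geo 603 [ 0.4965 -0.2243] [0.1353 0.0453] 88.19 medz 0.2113 mean [ 0.495  -0.2376  0.2109]
rim geo 423 [ 0.501  -0.1488] [0.2923 0.1388] 87.61 medz 0.1365 mean [ 0.4983 -0.0772  0.1362]
handle geo 154 [0.5097 0.0604] [0.0134 0.0929] 88.98 medz 0.1071 mean [0.5091 0.0601 0.1071]
cover geo 1344 [0.4384 0.2601] [0.1465 0.1089] 15.35 medz 0.0208 mean [0.4374 0.2593 0.0209]
block geo 124 [0.4546 0.2612] [0.0739 0.0371] 1.61 medz 0.0385 mean [0.4413 0.2588 0.0381]
```

View pics/c.png

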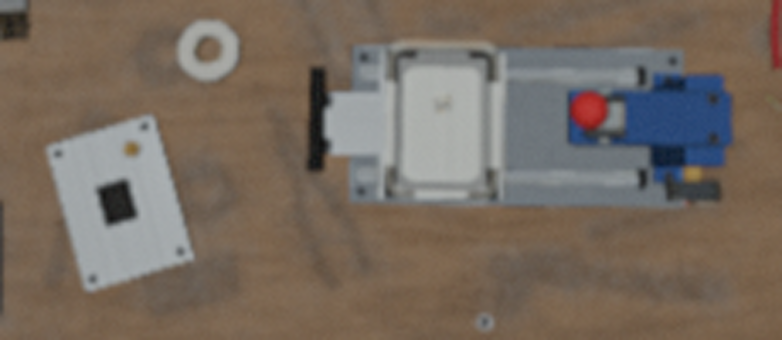

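```bash
cat >> h.py <<'E'
def goal(p,yaw,down=True):
    "shift (units of 50 mm, current tool axes) and turn (deg) to p with tool y at yaw deg, pointing down"
    s=arm.observe(); A=Rm(s["orientation"]); c,q=np.cos(np.radians(yaw)),np.sin(np.radians(yaw))
    y=np.array([c,q,0]); y=y if y@A[:,1]>0 else -y
    z=np.array([0,0,-1.]); B=np.stack([np.cross(y,z),y,z],1)
    d=np.array(p)-s["position"]
    print("t",round(s["t"],2),"pos",np.round(s["position"],4),"F",np.round(s["force"],1),"w",round(s["width"],4),
     "\n shift now-axes",np.round(A.T@d/.05,2),"shift goal-axes",np.round(B.T@d/.05,2),"turn",np.round(np.degrees(R.from_matrix(A.T@B).as_rotvec()),2))
E
python3 -c "
from h import *
goal([.4384,.2601,.13],105.35)"
```

```text
t 1.6 pos [0.1206 0.511  0.2453] F [ 0.6 -0.3  0.4] w 0.0854 
 shift now-axes [-7.34 -3.42  2.31] shift goal-axes [-4.8  -6.52  2.31] turn [  0.     0.   -28.63]
```

```bash
python3 -m handwheel '[[-1,-0.46,-0.21,0,0,0,0],[-1,-0.46,-0.21,0,0,0,0],[-1,-0.46,-0.21,0,0,0,0],[-1,-0.46,-0.21,0,0,0,0],[-1,-0.46,-0.21,0,0,0,0],[-1,-0.46,-0.21,0,0,0,0],[-1,-0.46,-0.21,0,0,0,0],[-1,-0.46,-0.21,0,0,0,0],[-1,-0.46,-0.21,0,0,0,0],[-1,-0.46,-0.21,0,0,0,0],[-1,-0.46,-0.21,0,0,0,0],[-1,-0.46,-0.21,0,0,0,0],[-1,-0.46,-0.21,0,0,0,0],[-1,-0.46,-0.21,0,0,0,0],[-1,-0.46,-0.21,0,0,0,0],[-1,-0.46,-0.21,0,0,0,0],[-1,0,0,0.5,0,0,-7.16],[-1,0,0,0.5,0,0,-7.16],[-1,0,0,0.5,0,0,-7.16],[-1,0,0,0.5,0,0,-7.16]]'
python3 - <<'E'
from h import *
goal([.4384,.2601,.033],105.35)
im,d=eyes.camera("wrist"); cv2.imwrite("pics/d.png",im)
for n in ["cover_block","cover"]:
    r=nets.pinpoint("wrist",n); print(n,[(np.round(x["point"],4),round(x["score"],2)) for x in r[:2]])
E
```

```text
t: 3.6
position: [0.4403, 0.2628, 0.1445]
orientation: [-0.427, 3.112, 0.0]
force: [-0.6, 0.1, -0.0]
width: 0.0853
gripper_force: 0.0
t 3.6 pos [0.4403 0.2628 0.1445] F [-0.6  0.1 -0. ] w 0.0853 
 shift now-axes [ 0.05 -0.04  2.23] shift goal-axes [ 0.05 -0.04  2.23] turn [0.01 0.03 0.29]
cover_block [(array([0.4336, 0.2621, 0.0381]), 0.81), (array([0.4358, 0.2623, 0.0028]), 0.46)]
cover [(array([4.351e-01, 2.610e-01, 3.000e-04]), 0.58)]
```

View pics/d.png

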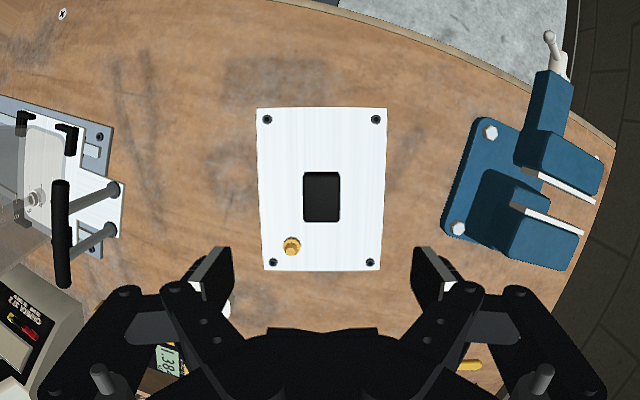

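```bash
cat >> h.py <<'E'
def fish(u,v,z):
    cal=eyes.calibration("wrist");K=np.array(cal["K"]);x=(u-K[0,2])/K[0,0];y=(v-K[1,2])/K[1,1];r=np.hypot(x,y)+1e-9
    ray=Rm(cal["orientation"])@np.array([x/r*np.sin(r),y/r*np.sin(r),np.cos(r)]);p=np.array(cal["position"])
    return p+ray*(z-p[2])/ray[2]
E
python3 - <<'E'
from h import *
print(fish(321.5,196.5,.038))
c=[fish(u,v,.02) for u,v in [(257,109),(385,108),(387,270),(263,271)]]
print(np.round(c,4),np.mean(c,0)); e=(c[0]+c[1])/2-(c[2]+c[3])/2; print(np.degrees(np.arctan2(-e[1],-e[0])),np.linalg.norm(e))
E
```

```text
[0.43197429 0.26076741 0.038     ]
[[0.3786 0.1915 0.02  ]
 [0.3504 0.2925 0.02  ]
 [0.4882 0.3392 0.02  ]
 [0.5193 0.228  0.02  ]] [0.4341349  0.26281593 0.02      ]
16.636685861031577 0.14533965849545774
```

```bash
python3 -c "
from h import *
goal([.436,.2612,.033],105.7)"
```

```text
t 3.75 pos [0.4394 0.2626 0.1444] F [-0.1  0.4  1.4] w 0.0858 
 shift now-axes [ 0.07 -0.01  2.23] shift goal-axes [ 0.07 -0.01  2.23] turn [-0.02 -0.18 -0.5 ]
```

```bash
python3 -m handwheel '[[-1,0.07,0,0.3,0,0,-0.5],[-1,0,0,0.4,0,0,0],[-1,0,0,0.4,0,0,0],[-1,0,0,0.4,0,0,0],[-1,0,0,0.3,0,0,0],[-1,0,0,0.2,0,0,0],[-1,0,0,0.15,0,0,0],[-1,0,0,0,0,0,0],[-1,0,0,0,0,0,0]]'; python3 -c "
from h import *
goal([.436,.2612,.033],105.7)"
```

```text
t: 4.65
position: [0.4373, 0.2622, 0.0385]
orientation: [-0.432, 3.111, 0.001]
force: [0.4, -0.1, -0.3]
width: 0.0855
gripper_force: 0.0
t 4.65 pos [0.4373 0.2622 0.0385] F [ 0.4 -0.1 -0.3] w 0.0855 
 shift now-axes [ 0.03 -0.01  0.11] shift goal-axes [ 0.03 -0.01  0.11] turn [0.01 0.07 0.12]
```

```bash
python3 -m handwheel '[[-1,0.02,0,0.1,0,0,0],[1,0,0,0,0,0,0],[1,0,0,0,0,0,0],[1,0,0,0,0,0,0],[1,0,0,0,0,0,0],[1,0,0,0,0,0,0],[1,0,0,0,0,0,0],[1,0,0,0,0,0,0],[1,0,0,0,0,0,0],[1,0,0,0,0,0,0],[1,0,0,0,0,0,0]]'
```

```text
t: 5.75
position: [0.4366, 0.2619, 0.0338]
orientation: [-0.433, 3.11, 0.001]
force: [-0.7, -1.1, 8.0]
width: 0.0286
gripper_force: 64.7
```

```bash
python3 -m handwheel '[[1,0,0,-0.1,0,0,0],[1,0,0,-0.2,0,0,0],[1,0,0,-0.4,0,0,0],[1,0,0,-0.5,0,0,0],[1,0,0,-0.5,0,0,0],[1,0,0,-0.5,0,0,0],[1,0,0,-0.5,0,0,0],[1,0,0,-0.5,0,0,0],[1,0,0,-0.4,0,0,0],[1,0,0,-0.2,0,0,0],[1,0,0,-0.1,0,0,0],[1,0,0,0,0,0,0]]'
python3 - <<'E'
from h import *
goal([.504,-.054,.23],87.6)
im,d=eyes.camera("wrist"); cv2.imwrite("pics/e.png",im)
im,d=eyes.camera("top");P=cloud("top",d)
for n in ["cover"]:
    m=nets.outline_of("top",n); print(len(m))
    if m:
        q=P[m[0]["mask"]]; z=np.median(q[:,2]); q=q[abs(q[:,2]-z)<.008]; print(z,len(q),cv2.minAreaRect(q[:,:2].astype(np.float32)))
E
```

```text
t: 6.95
position: [0.4357, 0.2617, 0.2278]
orientation: [-0.433, 3.111, 0.0]
force: [0.2, -0.9, -2.6]
width: 0.0286
gripper_force: 62.6
t 6.95 pos [0.4357 0.2617 0.2278] F [ 0.2 -0.9 -2.6] w 0.0286 
 shift now-axes [ 0.41 -6.45 -0.04] shift goal-axes [-1.63 -6.25 -0.04] turn [1.000e-02 0.000e+00 1.826e+01]
1
0.2141965777545881 1209 ((0.4384737014770508, 0.25428667664527893), (0.14604797959327698, 0.0951792374253273), 15.655389785766602)
```

View pics/e.png

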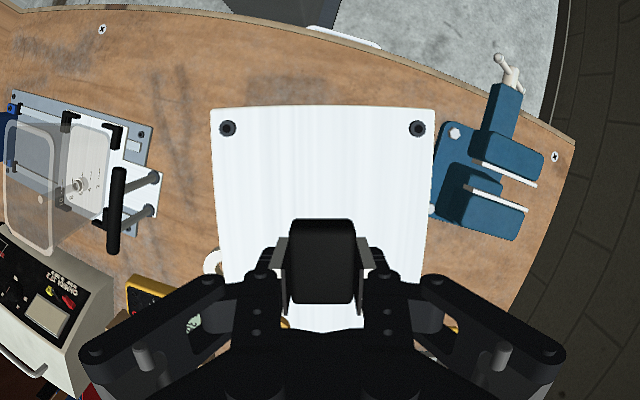

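```bash
python3 -m handwheel '[[1,0,-0.2,0,0,0,0],[1,0.02,-0.4,0,0,0,0],[1,0.03,-0.4,0,0,0,0],[1,0.03,-0.45,0,0,0,0],[1,0.03,-0.45,0,0,0,0],[1,0.03,-0.45,0,0,0,0],[1,0.03,-0.45,0,0,0,0],[1,0.03,-0.45,0,0,0,0],[1,0.03,-0.45,0,0,0,0],[1,0.03,-0.45,0,0,0,0],[1,0.03,-0.45,0,0,0,0],[1,0.03,-0.45,0,0,0,0],[1,0.03,-0.45,0,0,0,0],[1,0.03,-0.45,0,0,0,0],[1,0.03,-0.4,0,0,0,0],[1,0,-0.1,0,0,0,6.1],[1,0,0,0,0,0,6.1],[1,0,0,0,0,0,6.06],[1,0,0,0,0,0,0],[1,0,0,0,0,0,0]]'
python3 - <<'E'
from h import *
goal([.503,-.053,.165],87.6)
im,d=eyes.camera("wrist"); cv2.imwrite("pics/f.png",im)
im,d=eyes.camera("top");P=cloud("top",d)
m=(abs(P[...,0]-.5)<.12)&(abs(P[...,1]+.053)<.1)&(abs(P[...,2]-.214)<.006)
q=P[m]; print(np.median(q[:,2]),len(q),cv2.minAreaRect(q[:,:2].astype(np.float32)))
cv2.imwrite("pics/g.png",cv2.resize(im[140:290,220:440],None,fx=3.5,fy=3.5))
E
```

```text
t: 9.1
position: [0.504, -0.0545, 0.2274]
orientation: [-0.062, -3.14, -0.0]
force: [0.6, 0.6, -2.5]
width: 0.0286
gripper_force: 62.4
t 9.1 pos [ 0.504  -0.0545  0.2274] F [ 0.6  0.6 -2.5] w 0.0286 
 shift now-axes [0.02 0.03 1.25] shift goal-axes [0.02 0.03 1.25] turn [ 0.01 -0.04  0.14]
0.21456137637871842 453 ((0.4547424018383026, -0.04962354153394699), (0.09912443161010742, 0.04424438625574112), 86.1363296508789)
```

View pics/f.png

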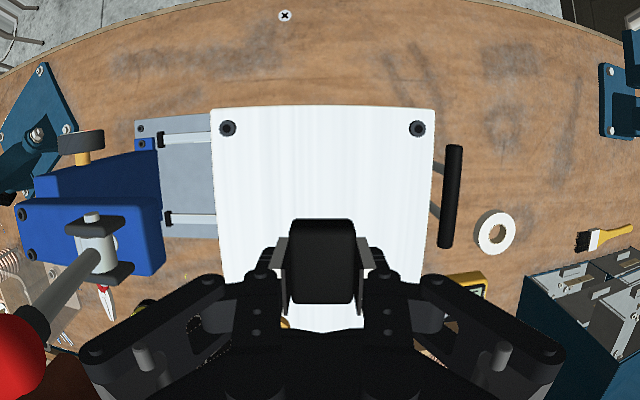

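```bash
python3 -m handwheel '[[1,0.02,0.03,0.1,0,0,0.14],[1,0,0,0.25,0,0,0],[1,0,0,0.25,0,0,0],[1,0,0,0.2,0,0,0],[1,0,0,0.15,0,0,0],[1,0,0,0.1,0,0,0],[1,0,0,0.1,0,0,0],[1,0,0,0.05,0,0,0],[1,0,0,0,0,0,0],[1,0,0,0,0,0,0]]'
python3 - <<'E'
from h import *
goal([.503,-.053,.16],87.6)
im,d=eyes.camera("side"); K=eyes.calibration("side"); k=np.array(K["K"]); c=Rm(K["orientation"]).T@(np.array([.5,-.05,.14])-K["position"]); u=k@c; u=(u/u[2]).astype(int);print(u)
cv2.imwrite("pics/h.png",cv2.resize(im[u[1]-40:u[1]+40,u[0]-50:u[0]+50],None,fx=7,fy=7,interpolation=cv2.INTER_CUBIC))
E
```

```text
t: 10.2
position: [0.5035, -0.0526, 0.168]
orientation: [0.07, 3.14, -0.0]
force: [-0.2, 0.2, -2.5]
width: 0.029
gripper_force: 62.5
t 10.2 pos [ 0.5035 -0.0526  0.168 ] F [-0.2  0.2 -2.5] w 0.029 
 shift now-axes [ 0.01 -0.01  0.16] shift goal-axes [ 0.01 -0.01  0.16] turn [-0.    0.03 -0.14]
[342 207   1]
```

View pics/h.png

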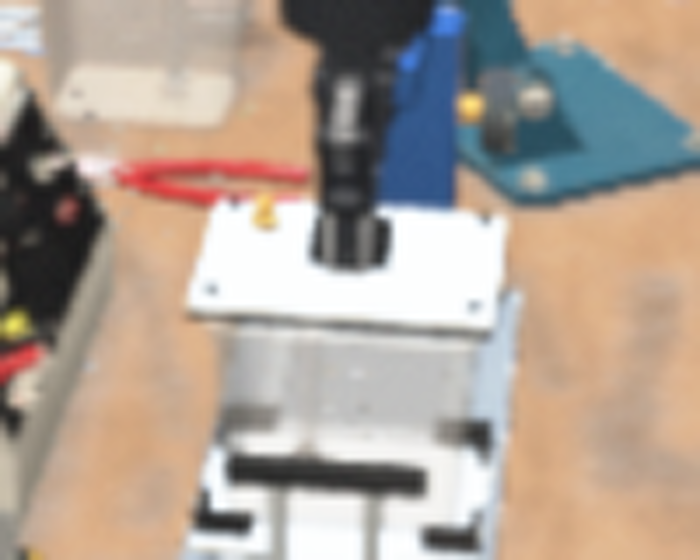

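```bash
python3 -m handwheel '[[1,0,0,0.04,0,0,0],[1,0,0,0.04,0,0,0],[1,0,0,0.03,0,0,0],[1,0,0,0.03,0,0,0],[1,0,0,0,0,0,0],[1,0,0,0,0,0,0]]'
```

```text
t: 10.85
position: [0.5033, -0.0525, 0.1608]
orientation: [-0.07, -3.141, -0.0]
force: [-0.5, -0.1, -1.7]
width: 0.0283
gripper_force: 62.5
```

```bash
python3 -m handwheel '[[1,0,0,0.02,0,0,0],[1,0,0,0,0,0,0],[1,0,0,0,0,0,0]]';python3 -m handwheel '[[1,0,0,0.01,0,0,0],[1,0,0,0,0,0,0],[1,0,0,0,0,0,0]]'
```

```text
t: 11.15
position: [0.5034, -0.0526, 0.1599]
orientation: [0.07, 3.14, 0.0]
force: [0.4, -0.3, -2.0]
width: 0.0287
gripper_force: 62.6
t: 11.45
position: [0.5034, -0.0526, 0.1598]
orientation: [0.07, 3.14, -0.0]
force: [-2.8, -0.1, 4.4]
width: 0.0288
gripper_force: 64.0
```

```bash
python3 -m handwheel '[[0.3,0,0,0,0,0,0],[0.2,0,0,0,0,0,0],[0,0,0,0,0,0,0],[-0.2,0,0,0,0,0,0],[-0.2,0,0,0,0,0,0],[-0.2,0,0,0,0,0,0],[-0.2,0,0,-0.1,0,0,0],[-0.2,0,0,-0.2,0,0,0],[-0.2,0,0,-0.4,0,0,0],[-0.2,0,0,-0.4,0,0,0],[-0.2,0,0,-0.4,0,0,0],[-0.2,0,0,-0.3,0,0,0],[-0.2,0,0,0,0,0,0]]'
python3 - <<'E'
from h import *
goal([.509,.1,.25],87.6)
im,d=eyes.camera("side"); 
cv2.imwrite("pics/i.png",cv2.resize(im[160:250,290:390],None,fx=6.5,fy=6.5,interpolation=cv2.INTER_CUBIC))
im,d=eyes.camera("top");P=cloud("top",d)
m=(abs(P[...,0]-.5)<.12)&(abs(P[...,1]+.053)<.1)&(abs(P[...,2]-.146)<.006)
q=P[m]; print(np.median(q[:,2]),len(q),cv2.minAreaRect(q[:,:2].astype(np.float32)))
A=np.c_[q[:,:2]-q[:,:2].mean(0),np.ones(len(q))]; print("plane",np.linalg.lstsq(A,q[:,2],rcond=None)[0])
E
```

```text
t: 12.75
position: [0.5044, -0.0528, 0.2522]
orientation: [0.069, 3.135, -0.002]
force: [-0.5, 0.7, 0.6]
width: 0.0514
gripper_force: 0.0
t 12.75 pos [ 0.5044 -0.0528  0.2522] F [-0.5  0.7  0.6] w 0.0514 
 shift now-axes [0.04 3.06 0.04] shift goal-axes [0.04 3.06 0.04] turn [-0.06  0.31 -0.14]
0.14666536481655879 416 ((0.4553464353084564, -0.05041974410414696), (0.10393364727497101, 0.04424095153808594), 88.2818374633789)
plane [ 0.00269781 -0.00305801  0.14675392]
```

View pics/i.png

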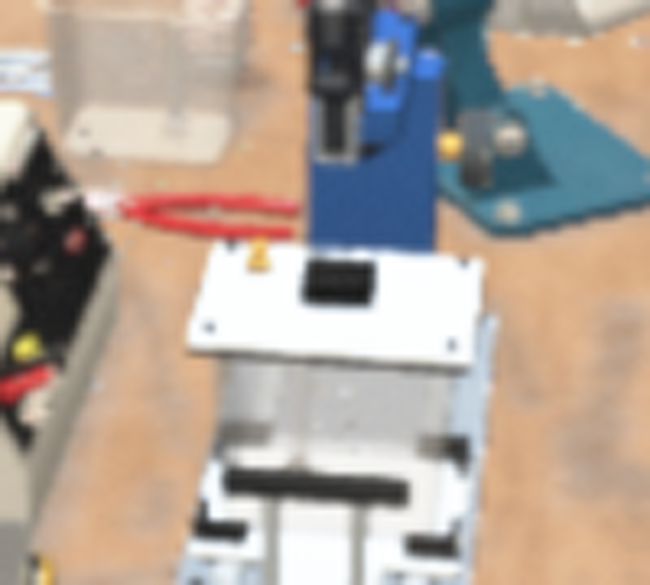

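```bash
python3 -m handwheel '[[1,0,0.2,0,0,0,0],[1,0,0.4,0,0,0,0],[1,0,0.4,0,0,0,0],[1,0,0.4,0,0,0,0],[1,0,0.4,0,0,0,0],[1,0,0.4,0,0,0,0],[1,0,0.4,0,0,0,0],[1,0,0.3,0,0,0,0],[1,0,0.2,0.1,0,0,0],[1,0,0.1,0.3,0,0,0],[1,0,0,0.4,0,0,0],[1,0,0,0.4,0,0,0],[1,0,0,0.4,0,0,0],[1,0,0,0.4,0,0,0],[1,0,0,0.2,0,0,0],[1,0,0,0.1,0,0,0],[1,0,0,0,0,0,0]]'
python3 - <<'E'
from h import *
goal([.5103,.105,.099],87.6)
E
```

```text
t: 14.55
position: [0.5103, 0.1073, 0.1339]
orientation: [-0.07, -3.14, 0.0]
force: [0.1, -0.5, -0.7]
width: 0.0002
gripper_force: 0.0
t 14.55 pos [0.5103 0.1073 0.1339] F [ 0.1 -0.5 -0.7] w 0.0002 
 shift now-axes [-0.   -0.05  0.7 ] shift goal-axes [-0.   -0.05  0.7 ] turn [-0.   -0.05 -0.14]
```

```bash
python3 -m handwheel '[[1,0,0,0.35,0,0,0],[1,0,0,0.35,0,0,0],[1,0,0,0,0,0,0],[1,0,-0.2,0,0,0,0],[1,0,-0.1,0,0,0,0],[1,0,-0.08,0,0,0,0],[1,0,-0.08,0,0,0,0],[1,0,-0.1,0,0,0,0],[1,0,-0.12,0,0,0,0],[1,0,-0.14,0,0,0,0],[1,0,-0.16,0,0,0,0],[1,0,-0.16,0,0,0,0],[1,0,-0.16,0,0,0,0],[1,0,-0.16,0,0,0,0],[1,0,-0.16,0,0,0,0],[1,0,-0.16,0,0,0,0]]'
python3 - <<'E'
from h import *
goal([.5039,-.047,.099],87.6)
E
```

```text
t: 16.15
position: [0.5065, 0.0176, 0.0993]
orientation: [0.07, 3.141, 0.0]
force: [1.1, 2.4, 0.6]
width: -0.0002
gripper_force: 1.2
t 16.15 pos [0.5065 0.0176 0.0993] F [1.1 2.4 0.6] w -0.0002 
 shift now-axes [-0.01 -1.29  0.01] shift goal-axes [-0.   -1.29  0.01] turn [ 0.    0.01 -0.15]
```

```bash
python3 -m handwheel '[[1,0,-0.16,0,0,0,0],[1,0,-0.16,0,0,0,0],[1,0,-0.16,0,0,0,0],[1,0,-0.16,0,0,0,0],[1,0,-0.14,0,0,0,0],[1,0,-0.12,0,0,0,0],[1,0,-0.1,0,0,0,0],[1,0,-0.06,0,0,0,0],[1,0,-0.04,0,0,0,0],[1,0,-0.04,0,0,0,0],[1,0,0,0,0,0,0]]'; python3 -m handwheel '[[1,0,-0.03,0,0,0,0],[1,0,-0.03,0,0,0,0],[1,0,-0.03,0,0,0,0],[1,0,0,0,0,0,0]]'
```

```text
t: 17.25
position: [0.5036, -0.0388, 0.0992]
orientation: [-0.069, -3.14, 0.0]
force: [-0.2, 0.2, -0.5]
width: -0.0002
gripper_force: 0.0
t: 17.65
position: [0.5035, -0.0432, 0.0992]
orientation: [-0.07, -3.14, -0.0]
force: [-0.9, 1.0, 0.1]
width: -0.0002
gripper_force: 0.4
```

```bash
python3 -m handwheel '[[1,0,-0.03,0,0,0,0],[1,0,-0.02,0,0,0,0],[1,0,0,0,0,0,0]]'; python3 -c "
from h import *
im,d=eyes.camera('top')
for n in ['carriage_handle','lever_ball','cover']: print(n,[(np.round(x['point'],4),round(x['score'],2)) for x in nets.pinpoint('top',n)[:1]])"
```

```text
t: 17.95
position: [0.5034, -0.0457, 0.0992]
orientation: [-0.07, -3.14, -0.0]
force: [-0.6, 1.2, 0.5]
width: -0.0004
gripper_force: 0.5
carriage_handle []
lever_ball [(array([ 0.6366, -0.4127,  0.0009]), 0.59)]
cover [(array([ 0.5   , -0.1779,  0.1251]), 0.55)]
```

```bash
python3 -m handwheel '[[1,0,-0.03,0,0,0,0],[1,0,-0.03,0,0,0,0],[1,0,0,0,0,0,0]]'; python3 -m handwheel '[[1,0,-0.03,0,0,0,0],[1,0,-0.03,0,0,0,0],[1,0,0,0,0,0,0]]'
```

```text
t: 18.45
position: [0.5036, -0.0473, 0.0993]
orientation: [0.071, 3.141, 0.004]
force: [0.8, 8.2, 0.1]
width: -0.0001
gripper_force: 4.4
t: 18.75
position: [0.5035, -0.0477, 0.0994]
orientation: [0.071, 3.14, 0.01]
force: [2.7, 21.9, 2.0]
width: 0.0
gripper_force: 11.1
```

```bash
python3 -m handwheel '[[1,0,0.1,0,0,0,0],[1,0,0.4,0,0,0,0],[1,0,0.4,0,0,0,0],[1,0,0,-0.2,0,0,0],[-1,0,0,-0.45,0,0,0],[-1,0,0,-0.45,0,0,0],[-1,0,0,-0.45,0,0,8.1],[-1,0,0,-0.45,0,0,8.2],[-1,0,0,-0.45,0,0,8.2],[-1,0,0,-0.45,0,0,8.2],[-1,0,0,-0.45,0,0,8.2],[-1,0,0,-0.45,0,0,8.2],[-1,0,0,-0.45,0,0,8.2],[-1,0,0,-0.45,0,0,8.2],[-1,0,0,-0.45,0,0,8.2],[-1,0,0,-0.45,0,0,8.2],[-1,0,0,0,0,0,8.1],[-1,0,0,0,0,0,0]]'
python3 - <<'E'
from h import *
s=arm.observe(); print(np.round(s["qpos"],2))
for c in ["top","side"]:
    im,d=eyes.camera(c);P=cloud(c,d)
    for n in ["lever_ball","carriage_handle","cover_block"]: print(c,n,[(np.round(x["point"],4),round(x["score"],2)) for x in nets.pinpoint(c,n)[:1]])
    if c=="side": cv2.imwrite("pics/j.png",cv2.resize(im[130:260,280:420],None,fx=4.6,fy=4.6,interpolation=cv2.INTER_CUBIC))
    hsv=cv2.cvtColor(im,cv2.COLOR_BGR2HSV); m=((hsv[...,0]<8)|(hsv[...,0]>172))&(hsv[...,1]>150)
    m&=(P[...,2]>.29)&(P[...,2]<.36)&(abs(P[...,1]+.16)<.06)&(abs(P[...,0]-.5)<.05)
    q=P[m];
    if len(q)>5: # sphere fit, fixed radius
        from scipy.optimize import least_squares
        r=least_squares(lambda x:np.linalg.norm(q-x,axis=1)-.0145,q.mean(0)-[0,0,.008],loss="soft_l1",f_scale=.001); print("ball",len(q),r.x.round(4))
goal([.4985,-.16,.369],-1.9)
E
```

```text
t: 20.55
position: [0.5054, -0.0076, 0.3805]
orientation: [2.271, 2.168, 0.002]
force: [0.4, -0.3, 0.3]
width: 0.0853
gripper_force: 0.0
[-0.17  0.24  1.31 -0.    1.6  -0.12]
top lever_ball [(array([ 0.4964, -0.1609,  0.3106]), 0.49)]
top carriage_handle [(array([ 0.5018, -0.0672,  0.1021]), 0.77)]
top cover_block [(array([ 0.4962, -0.1817,  0.1607]), 0.82)]
ball 82 [ 0.4994 -0.16    0.3156]
side lever_ball [(array([ 0.4947, -0.1631,  0.3134]), 0.51)]
side carriage_handle [(array([ 0.5045, -0.0703,  0.1041]), 0.86)]
side cover_block [(array([ 0.4982, -0.1828,  0.1606]), 0.92)]
ball 42 [ 0.5001 -0.1602  0.3165]
t 20.95 pos [ 0.5052 -0.0067  0.379 ] F [ 0.3 -0.8 -0.5] w 0.0854 
 shift now-axes [-3.07 -0.    0.2 ] shift goal-axes [-3.07 -0.03  0.2 ] turn [-0.03 -0.   -0.59]
```

View pics/j.png

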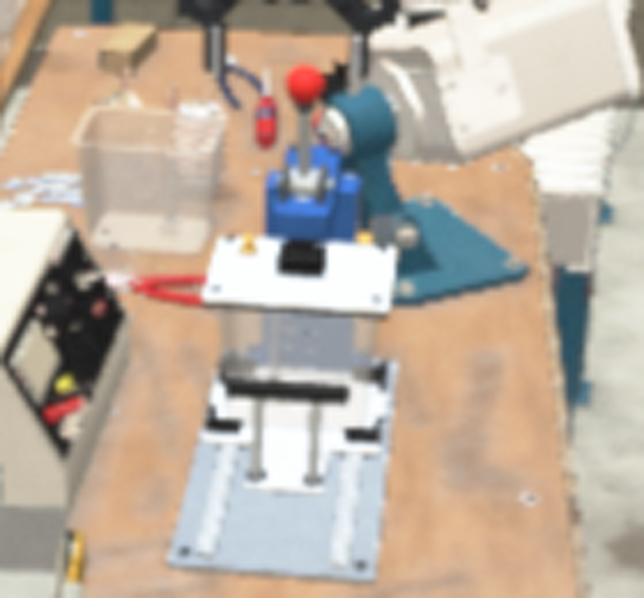

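```bash
python3 -m handwheel '[[-1,-0.2,0,0,0,0,-0.6],[-1,-0.35,0,0,0,0,0],[-1,-0.4,0,0,0,0,0],[-1,-0.4,0,0,0,0,0],[-1,-0.4,0,0,0,0,0],[-1,-0.4,0,0,0,0,0],[-1,-0.4,0,0,0,0,0],[-1,-0.3,0,0,0,0,0],[-1,-0.2,0,0,0,0,0],[-1,0,0,0,0,0,0],[-1,0,0,0,0,0,0]]'
python3 -c "
from h import *
goal([.4995,-.16,.309],-2.4)"
```

```text
t: 22.05
position: [0.5001, -0.1587, 0.3792]
orientation: [-2.258, -2.183, -0.001]
force: [0.3, 0.4, 0.7]
width: 0.0857
gripper_force: 0.0
t 22.05 pos [ 0.5001 -0.1587  0.3792] F [0.3 0.4 0.7] w 0.0857 
 shift now-axes [-0.03 -0.01  1.4 ] shift goal-axes [-0.03 -0.01  1.4 ] turn [-0.01 -0.03  0.46]
```

```bash
python3 -m handwheel '[[-1,-0.03,-0.01,0.2,0,0,0.4],[-1,0,0,0.3,0,0,0],[-1,0,0,0.3,0,0,0],[-1,0,0,0.3,0,0,0],[-1,0,0,0.2,0,0,0],[-1,0,0,0.1,0,0,0],[-1,0,0,0,0,0,0],[0.1,0,0,0,0,0,0],[0.3,0,0,0,0,0,0],[1,0,0,0,0,0,0],[1,0,0,0,0,0,0],[1,0,0,0,0,0,0],[1,0,0,0,0,0,0],[1,0,0,0,0,0,0],[1,0,0,0,0,0,0]]'
python3 - <<'E'
from h import *
s=arm.observe();print(s["position"].round(4) if hasattr(s["position"],"round") else s["position"])
# arc plan in rig x-z: per-step shifts in tool units (tool x = rig -x, tool z down)
th=np.r_[.25,np.linspace(.30,1.52,19)]
x=95*np.sin(th);z=95*np.cos(th); print(np.c_[th[1:],np.diff(x)/50,-np.diff(z)/50].round(3))
E
```

```text
t: 23.55
position: [0.4987, -0.1604, 0.31]
orientation: [-2.266, -2.175, 0.002]
force: [-5.6, 1.0, 5.3]
width: 0.0262
gripper_force: 58.5
[ 0.4987 -0.1604  0.31  ]
[[0.3   0.091 0.026]
 [0.368 0.122 0.042]
 [0.436 0.119 0.05 ]
 [0.503 0.115 0.058]
 [0.571 0.111 0.066]
 [0.639 0.106 0.073]
 [0.707 0.101 0.08 ]
 [0.774 0.095 0.087]
 [0.842 0.089 0.093]
 [0.91  0.082 0.099]
 [0.978 0.076 0.104]
 [1.046 0.068 0.109]
 [1.113 0.061 0.114]
 [1.181 0.053 0.117]
 [1.249 0.045 0.121]
 [1.317 0.037 0.123]
 [1.384 0.028 0.126]
 [1.452 0.02  0.127]
 [1.52  0.011 0.128]]
```

```bash
python3 -m handwheel '[[1,0.09,0,0.03,0,0,0],[1,0.12,0,0.04,0,0,0],[1,0.12,0,0.05,0,0,0],[1,0.12,0,0.06,0,0,0],[1,0.11,0,0.07,0,0,0],[1,0.11,0,0.07,0,0,0],[1,0.1,0,0.08,0,0,0]]'
```

```text
t: 24.25
position: [0.5004, -0.1207, 0.2917]
orientation: [2.265, 2.177, 0.002]
force: [-9.1, 7.2, 17.1]
width: 0.0252
gripper_force: 57.8
```

```bash
python3 -m handwheel '[[1,0.1,0,0.09,0,0,0],[1,0.09,0,0.09,0,0,0],[1,0.08,0,0.1,0,0,0],[1,0.08,0,0.1,0,0,0],[1,0.07,0,0.11,0,0,0],[1,0.06,0,0.11,0,0,0]]'
```

```text
t: 24.85
position: [0.5021, -0.0943, 0.2614]
orientation: [-2.263, -2.177, -0.008]
force: [-0.3, 5.9, 1.7]
width: -0.0001
gripper_force: 0.0
```

```bash
python3 -m handwheel '[[1,0,0,-0.3,0,0,0],[1,0,0,-0.5,0,0,0],[1,0,0,-0.5,0,0,0],[1,0.4,0,-0.3,0,0,0],[1,0.5,0,0,0,0,0],[1,0.5,0,0,0,0,0],[1,0.5,0,0,0,0,0],[1,0,0,0,0,0,0]]'
cat >> h.py <<'E'
def ball():
    from scipy.optimize import least_squares
    for c in ["top","side"]:
        im,d=eyes.camera(c);P=cloud(c,d)
        hsv=cv2.cvtColor(im,cv2.COLOR_BGR2HSV); m=((hsv[...,0]<8)|(hsv[...,0]>172))&(hsv[...,1]>150)
        m&=(P[...,2]>.2)&(P[...,2]<.36)&(abs(P[...,1]+.13)<.09)&(abs(P[...,0]-.5)<.05)
        q=P[m]
        if len(q)>5:
            x=least_squares(lambda x:np.linalg.norm(q-x,axis=1)-.0145,q.mean(0)-[0,0,.008],loss="soft_l1",f_scale=.001).x
            print(c,"ball",len(q),x.round(4),"theta",np.arctan2(x[1]+.1838,x[2]-.223).round(3))
E
python3 -c "
from h import *
ball(); goal([.5,-.12,.3],-2.4)"
```

```text
t: 25.65
position: [0.5059, -0.0008, 0.3396]
orientation: [-2.263, -2.179, -0.002]
force: [0.8, -0.2, 1.5]
width: -0.0001
gripper_force: 0.0
top ball 67 [ 0.501  -0.1225  0.2964] theta 0.696
side ball 15 [ 0.5034 -0.1217  0.2964] theta 0.702
t 25.75 pos [ 0.506  -0.003   0.3394] F [-0.5 -0.5 -0.4] w 0.0004 
 shift now-axes [-2.34 -0.03  0.79] shift goal-axes [-2.34 -0.02  0.79] turn [0.02 0.02 0.12]
```

```bash
python3 -m handwheel '[[1,-0.3,0,0,0,0,0],[1,-0.4,0,0,0,0,0],[1,-0.4,0,0,0,0,0],[1,-0.4,0,0,0,0,0],[1,-0.4,0,0,0,0,0],[1,-0.3,0,0,0,0,0],[1,-0.2,-0.02,0,0,0,0],[1,0,0,0.1,0,0,0],[1,0,0,0.1,0,0,0],[1,0,0,0.08,0,0,0],[1,0.1,0,0.08,0,0,0],[1,0.09,0,0.09,0,0,0],[1,0.09,0,0.09,0,0,0],[1,0.08,0,0.1,0,0,0],[1,0.08,0,0.11,0,0,0]]'
```

```text
t: 27.25
position: [0.5011, -0.0992, 0.3022]
orientation: [-2.265, -2.176, -0.004]
force: [-0.8, 4.6, 5.7]
width: -0.0002
gripper_force: 2.7
```

```bash
python3 -m handwheel '[[1,0,0,0.08,0,0,0],[1,0.02,0,0.1,0,0,0],[1,0.03,0,0.1,0,0,0],[1,0.03,0,0.1,0,0,0],[1,0.03,0,0.1,0,0,0],[1,0.02,0,0.1,0,0,0],[1,0.02,0,0.1,0,0,0],[1,0,0,0.06,0,0,0],[1,0,0,0.06,0,0,0],[1,0,0,0,0,0,0]]'
```

```text
t: 28.25
position: [0.501, -0.0938, 0.2612]
orientation: [-2.266, -2.175, 0.001]
force: [-0.3, -0.2, 0.3]
width: 0.0001
gripper_force: 0.1
```

```bash
python3 -m handwheel '[[1,0,0,0.03,0,0,0],[1,0,0,0.03,0,0,0],[1,0,0,0,0,0,0]]'; python3 -m handwheel '[[1,0,0,0.03,0,0,0],[1,0,0,0.03,0,0,0],[1,0,0,0,0,0,0]]'
```

```text
t: 28.55
position: [0.5011, -0.0936, 0.2586]
orientation: [-2.266, -2.175, 0.0]
force: [0.2, 1.5, 2.0]
width: -0.0003
gripper_force: 0.8
t: 28.85
position: [0.5014, -0.0935, 0.2575]
orientation: [2.265, 2.175, 0.001]
force: [-4.4, 3.3, 13.5]
width: -0.0004
gripper_force: 6.8
```

```bash
python3 -m handwheel '[[1,0,0,0.02,0,0,0],[1,0,0,0,0,0,0],[1,0,0,-0.1,0,0,0],[1,0,0,-0.3,0,0,0],[1,0,0,-0.5,0,0,0],[1,0,0,-0.5,0,0,0],[1,0.4,0,-0.3,0,0,0],[1,0.5,0,0,0,0,0],[1,0.5,0,0,0,0,0],[1,0.5,0,0,0,0,0],[1,0.5,0,0,0,0,0],[1,0.5,0,0,0,0,0],[1,0,0,0,0,0,0]]'
python3 - <<'E'
from h import *
ball()
im,d=eyes.camera("side")
for n in ["carriage_handle","cover_block"]: print(n,[(np.round(x["point"],4),round(x["score"],2)) for x in nets.pinpoint("side",n)[:1]])
cv2.imwrite("pics/k.png",cv2.resize(im[130:260,280:420],None,fx=4.6,fy=4.6,interpolation=cv2.INTER_CUBIC))
E
```

```text
t: 30.15
position: [0.5071, 0.0533, 0.3393]
orientation: [-2.263, -2.178, 0.0]
force: [0.0, -0.2, -0.3]
width: -0.0001
gripper_force: 0.0
top ball 56 [ 0.5026 -0.0896  0.2305] theta 1.491
side ball 46 [ 0.5025 -0.0896  0.2297] theta 1.499
carriage_handle [(array([ 0.503 , -0.0704,  0.1005]), 0.8)]
cover_block [(array([ 0.4964, -0.1816,  0.1611]), 0.81)]
```

View pics/k.png

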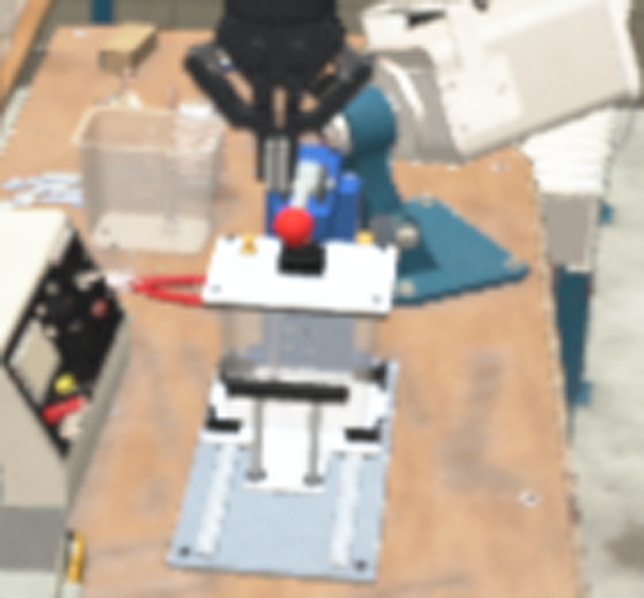

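Lever is down (θ≈1.5, ball at z 0.230), the carriage is home, the cover is level, and the arm is clear.

```bash
python3 -c "
from bench import arm
print(arm.finish_job())"
```

```text
the job is handed in; nothing more can be done
None
```

The rig is closed for the leak test and the job is handed in at about 30 s: the cover is seated level with its plug in the tank, the carriage is home against its stop, and the lever is fully down (about 1.5 rad), though the ball slipped out of the gripper halfway and I finished by pushing it down with closed fingers.

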